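# Put the sample bottles away in their matching holders

### The arm

A 6-joint arm with a two-finger parallel gripper is mounted at the origin on the work surface. World frame = base frame: x ahead of the robot, y to its left, z up, the work surface at z = 0. Lengths are in m, angles in rad, forces in N, time in s.
With the tool pointing down it reaches from about 0.375 to 0.825 m from the base axis. Payload 5.5 kg.
Tool frame: the origin (TCP) lies midway between the tips of the shut fingers; the grasp point (between the pads) lies bot.grip_depth behind it (bot.grip_depth is the distance from the TCP to the grasp point, in m); z points along the fingers, y is the line along which they close (so a half turn about z gives the same grasp; the last joint's range is limited). The gripper opens to 85 mm and grips with 20 to 120 N. Pads are 22 mm wide; open, the fingers measure 114 mm over their backs; the gripper's body (76 mm by 85 mm) begins 54 mm behind the grasp point. The pads swing forward as they close: fully open they stand 13 mm farther back than shut.
Start: joints at [-1.297, 0.314, -0.047, 1.21, 0, 1.571], TCP at [0.162, -0.578, 0.231] pointing down, gripper open.
Joint ranges: [-2.67, 2.67], [-0.69, 1.73], [-1.03, 1.25], [-2.08, 2.16], [-1.42, 1.45], [-3.14, 3.14]. Speed limits (rad/s): [2.39, 2.39, 3.01, 3.14, 3.14, 3.14].

### API

Orientations are given as a unit quaternion [w, x, y, z].
In Python, from bench import bot gives the robot as it stands. Calls block until the motion is done:
- bot.movep(position, orientation): joint-space move of the TCP to a pose.
- bot.move_linear(position, v=0.15, rot=None, threshold=None): straight line of the TCP; rot=None keeps the orientation; v is the mean speed in m/s. With threshold (N) it stops when the force on the tool has changed by that much, and returns True; else False.
- bot.move_j(angles): joint-space move.
- bot.set_gripper(opening, newtons=None): finger opening in m; newtons is the grip in N (None keeps the last); returns when the fingers have stopped.
- bot.wait(seconds).
- bot.ik(position, orientation): joint angles nearest the present ones, or None.
- bot.observe(): the state.
- bot.grab_frame(name): name is "scene" or "top" or "wrist"; returns a dict with "color" (384x512x3 uint8, red, green, blue), "fx", "fy", "cx", "cy" (pixels), "position" and "attitude" of the camera in the world; the wrist camera has in their place "hand_eye" (4x4, takes a point from camera to tool coordinates, whose origin is the TCP and whose axes are the flange's). Camera axes: x right, y down, z forward; pixel columns grow to the right and rows downward; lengths in m; the calibration is good to about 2 mm. A picture is of the moment at which its call begins: read the wrist's pose just before it. There is no depth.
A pose or a line that the arm cannot do raises bot.MotionError and nothing moves.
- bot.close_job(): hands the job in; it is judged then, once.
The state is a dict: "time": time; "joints": joint angles; "joint_vel": joint speeds; "effort": joint torques, N m; "eef_pos": TCP position; "tcp_rot": TCP orientation; "ft_force": force on the tool from outside, world axes, zero at the start; "torque": the same for the moment, N m; "finger_gap": finger opening in m; "gripper_force": force on a finger pad.
Only numpy, scipy, OpenCV 4.12 (cv2) and the standard library are available. Lean on these libraries where they do the work, as an engineer would, in place of code of your own. Each camera call takes 0.05 s, during which the arm holds its last target. There are 200 camera calls.

### The job

On the packing bench, take the four grey sample bottles with blue or orange caps and stand each one upright, down on the floor of the holder that has both its cap's colour and its own outline, round in round and square in square. Do not tip any bottle over, and leave the white bottle and the tape roll where they are.

Things in the scene. Friction and masses are not known exactly. Their poses are not given: they have to be found in the camera images.
- bottle_round_blue: Loose rigid round sample bottle with the blue cap, standing upright on the bench: a round grey body 40 mm in diameter and 48 mm high under a round blue cap 34 mm in diameter; the fixed, straight-sided cap runs from 50 to 95 mm (the bottle's top) and is good to grip. About 0.12 kg. Origin: centre of its underside; z up along the bottle.
- holder_round_blue: Blue round sample holder, a low open tray fixed to the bench: round, 72 mm outside diameter, 64 mm inside diameter, walls 4 mm thick and 12 mm high above the bench, inner floor 3 mm above the bench. Origin: centre of its underside, at bench height; z up.
- bottle_square_blue: Loose rigid square sample bottle with the blue cap, standing upright on the bench: a square grey body 38 x 38 mm and 48 mm high under a square blue cap 32 x 32 mm, faces square to its x and y axes; the fixed, straight-sided cap runs from 50 to 95 mm (the bottle's top) and is good to grip. About 0.12 kg. Origin: centre of its underside; z up along the bottle.
- holder_square_blue: Blue square sample holder, a low open tray fixed to the bench: square, 72 x 72 mm outside, 64 x 64 mm inside, sides along its x and y axes, walls 4 mm thick and 12 mm high above the bench, inner floor 3 mm above the bench. Origin: centre of its underside, at bench height; z up.
- bottle_round_orange: Loose rigid round sample bottle with the orange cap, standing upright on the bench: a round grey body 40 mm in diameter and 48 mm high under a round orange cap 34 mm in diameter; the fixed, straight-sided cap runs from 50 to 95 mm (the bottle's top) and is good to grip. About 0.12 kg. Origin: centre of its underside; z up along the bottle.
- holder_round_orange: Orange round sample holder, a low open tray fixed to the bench: round, 72 mm outside diameter, 64 mm inside diameter, walls 4 mm thick and 12 mm high above the bench, inner floor 3 mm above the bench. Origin: centre of its underside, at bench height; z up.
- bottle_square_orange: Loose rigid square sample bottle with the orange cap, standing upright on the bench: a square grey body 38 x 38 mm and 48 mm high under a square orange cap 32 x 32 mm, faces square to its x and y axes; the fixed, straight-sided cap runs from 50 to 95 mm (the bottle's top) and is good to grip. About 0.12 kg. Origin: centre of its underside; z up along the bottle.
- holder_square_orange: Orange square sample holder, a low open tray fixed to the bench: square, 72 x 72 mm outside, 64 x 64 mm inside, sides along its x and y axes, walls 4 mm thick and 12 mm high above the bench, inner floor 3 mm above the bench. Origin: centre of its underside, at bench height; z up.
- bottle_white: Bystander: loose all-white round bottle with a white cap, same shape and size as the other round bottles (40 mm body, 34 mm cap, 95 mm high); it has no holder and stays where it is. Origin: centre of its underside; z up.
- tape_roll: Bystander: loose roll of beige tape lying flat, 76 mm outside diameter, 54 mm hole, 24 mm high; stays where it is. Origin: centre of its underside; z up.
Mind the look-alikes: they are no part of the job. Leave any turquoise or yellow look-alike of the bottle_square_orange alone.

How it is judged:
At the end, for the whole second after the job is handed in: Each grey bottle stands upright (within 0.1 rad) on the floor of the holder of its colour and outline: underside at most 7 mm above the bench, centre within 14.5 mm (round) or 19.5 mm (square) of the holder's, i.e. anywhere inside its walls; released and at rest (horizontal distance between bottle_round_blue and holder_round_blue below 0.0145 m and z of bottle_round_blue in the frame of holder_round_blue between 0 and 0.007 m and angle between each of bottle_round_blue, bottle_square_blue, bottle_round_orange, bottle_square_orange's own z axis and vertical below 0.1 rad and linear speed of each of bottle_round_blue, bottle_square_blue, bottle_round_orange, bottle_square_orange below 0.02 m/s and angular speed of each of bottle_round_blue, bottle_square_blue, bottle_round_orange, bottle_square_orange below 0.2 rad/s and horizontal distance between bottle_square_blue and holder_square_blue below 0.0195 m and z of bottle_square_blue in the frame of holder_square_blue between 0 and 0.007 m and horizontal distance between bottle_round_orange and holder_round_orange below 0.0145 m and z of bottle_round_orange in the frame of holder_round_orange between 0 and 0.007 m and horizontal distance between bottle_square_orange and holder_square_orange below 0.0195 m and z of bottle_square_orange in the frame of holder_square_orange between 0 and 0.007 m); the robot touches nothing.
It fails at once if a bottle is tipped over (leans more than 0.8 rad) (angle between any of bottle_round_blue, bottle_square_blue, bottle_round_orange, bottle_square_orange, bottle_white's own z axis and vertical above 0.8 rad).
It fails at once if the white bottle is moved more than 20 mm (distance of bottle_white from where it was at the start of the episode above 0.02 m).
It fails at once if the tape roll is moved more than 20 mm (distance of tape_roll from where it was at the start of the episode above 0.02 m).
It also fails if it takes over 112 s, if anything falls off the work surface, if the arm or the gripper's body presses on something with over 40 N, if the wrist force passes 120 N, or if a joint passes its speed limit or range.

## Working session

There is one attempt and no reset: what is moved stays moved. The work goes in short steps, each a Python script; the robot and the scene stay as the last script left them, time stands still between calls to the robot, and variables do not carry over. Pictures are saved under pics/ and viewed, at most 14 in all, crops included, and the job is handed in when it is done.

```bash
ls; mkdir -p pics
python3 - <<'E'
from bench import bot
import cv2
print(bot.grip_depth, bot.observe())
for n in("top","scene"):
    f=bot.grab_frame(n); print(n,{k:v for k,v in f.items() if k!="color"})
    cv2.imwrite(f"pics/{n}0.png",f["color"][:,:,::-1])
E
```

```text
pics
0.0187 {'time': 0.0, 'joints': array([-1.29703729e+00,  3.14206286e-01, -4.80735490e-02,  1.21023048e+00,
       -7.73282214e-06,  1.57080985e+00]), 'joint_vel': array([-0.00095432, -0.00017897, -0.00342319,  0.00122125,  0.00069126,
       -0.00187925]), 'effort': array([ 1.07644963e-03, -5.39586532e+01,  3.39751804e+01,  1.92243961e-02,
        1.41897776e-04, -1.50193522e-06]), 'eef_pos': array([ 0.16204957, -0.5770899 ,  0.23044884]), 'tcp_rot': array([-8.48451927e-04,  9.90647174e-01,  1.36445747e-01, -1.20775238e-04]), 'ft_force': array([-0.50656805, -1.84194785,  1.29704101]), 'torque': array([0.01971865, 0.05313333, 0.02936906]), 'gripper_force': 0.0, 'finger_gap': 0.08527473123161347}
top {'fx': 436.0083817936431, 'fy': 436.0083817936431, 'cx': 261.3631623167889, 'cy': 193.04244776645442, 'position': array([0.42111892, 0.01592082, 0.90365737]), 'attitude': array([-0.02866292,  0.70812593, -0.70478073,  0.03194103])}
scene {'fx': 375.2922894648302, 'fy': 375.2922894648302, 'cx': 251.8697786295486, 'cy': 191.90717640415357, 'position': array([ 0.89210017, -0.58698416,  0.49416178]), 'attitude': array([-0.4669751 ,  0.83169063,  0.26683486, -0.13792791])}
```

View pics/top0.png

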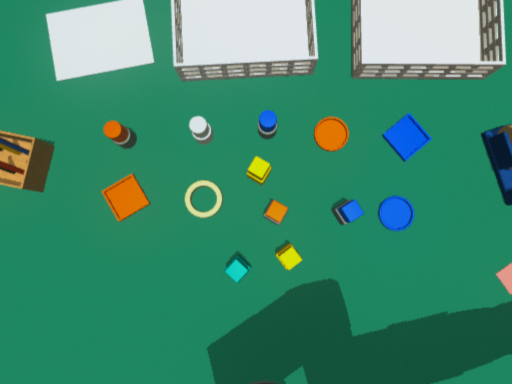

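View pics/scene0.png

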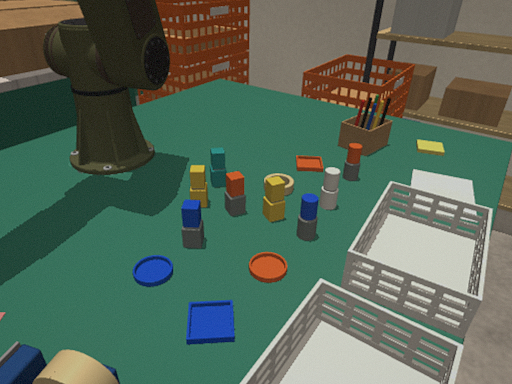

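The top view shows orange round at (116,130), white at (200,127), blue round at (268,118), orange square at (277,211) between two yellow look-alikes at (259,168) and (289,257), and blue square at (350,211). The holders are orange square (125,197), orange round (331,133), blue square (406,136) and blue round (396,213). The tape is at (203,198). The scene view confirms that the two middle bottles and the teal one are look-alikes.

```bash
cat > h.py <<'E'
import numpy as np, cv2
from scipy.spatial.transform import Rotation as R
def rot(q): return R.from_quat(np.roll(q,-1))
HUE={'orange':(3,16),'blue':(105,125)}
def blobs(img,col,minA=60):
    hsv=cv2.cvtColor(img,cv2.COLOR_RGB2HSV)
    lo,hi=HUE[col]; m=cv2.inRange(hsv,(lo,170,60),(hi,255,255))
    cs,_=cv2.findContours(m,cv2.RETR_EXTERNAL,cv2.CHAIN_APPROX_NONE)
    return [c.reshape(-1,2).astype(float) for c in cs if cv2.contourArea(c)>minA],hsv
def cast(f,px,z,T=None):
    """pixels -> points on plane z; T=(R,p) of the camera"""
    Rm,p=T or (rot(f['attitude']).as_matrix(),f['position'])
    px=np.atleast_2d(px); d=np.c_[(px[:,0]-f['cx'])/f['fx'],(px[:,1]-f['cy'])/f['fy'],np.ones(len(px))]@Rm.T
    return p+d*((z-p[2])/d[:,2])[:,None]
def rect(P):
    (c,s,a)=cv2.minAreaRect(P[:,:2].astype(np.float32)); return np.array(c),np.array(s),a
E
python3 - <<'E'
from h import *
from bench import bot
f=bot.grab_frame("top")
for col in HUE:
    for c in blobs(f['color'],col)[0]:
        px=c.mean(0)
        for z in (.012,.08):
            P=cast(f,c,z); ctr,s,a=rect(P)
            print(col,px.round(),'z',z,ctr.round(4),(s*1000).round(1),round(a,1),'fill',round(cv2.contourArea(P[:,:2].astype(np.float32))/s.prod(),2))
E
```

```text
orange [125. 197.] z 0.012 [0.4879 0.2905] [72.7 72.9] 31.2 fill 0.95
orange [125. 197.] z 0.08 [0.4828 0.2696] [67.2 67.4] 31.2 fill 0.95
orange [ 12. 168.] z 0.012 [0.5478 0.5263] [55.  12.1] 68.7 fill 0.75
orange [ 12. 168.] z 0.08 [0.5381 0.4874] [50.8 11.2] 68.7 fill 0.75
orange [115. 131.] z 0.012 [0.6261 0.3154] [50.1 35.3] 63.7 fill 0.78
orange [115. 131.] z 0.08 [0.6105 0.2926] [46.3 32.6] 63.7 fill 0.78
orange [331. 133.] z 0.012 [ 0.6228 -0.1322] [69.2 70.3] 45.2 fill 0.77
orange [331. 133.] z 0.08 [ 0.6075 -0.1209] [63.9 64.9] 45.2 fill 0.77
blue [350. 211.] z 0.012 [ 0.462 -0.171] [36.1 40.1] 33.4 fill 0.89
blue [350. 211.] z 0.08 [ 0.4589 -0.1567] [33.4 37.1] 33.4 fill 0.89
blue [396. 213.] z 0.012 [ 0.4582 -0.2639] [69.8 69.8] 88.9 fill 0.79
blue [396. 213.] z 0.08 [ 0.4554 -0.2426] [64.4 64.5] 88.9 fill 0.79
blue [506. 178.] z 0.012 [ 0.5291 -0.4922] [49.  27.4] 6.0 fill 0.7
blue [506. 178.] z 0.08 [ 0.5209 -0.4535] [45.2 25.3] 6.0 fill 0.7
blue [508. 144.] z 0.012 [ 0.6033 -0.5011] [51.9  8.4] 17.2 fill 0.62
blue [508. 144.] z 0.08 [ 0.5894 -0.4617] [47.9  7.8] 17.2 fill 0.62
blue [491. 137.] z 0.012 [ 0.6183 -0.4624] [24.  48.9] 67.4 fill 0.27
blue [491. 137.] z 0.08 [ 0.6033 -0.4259] [22.2 45.2] 67.4 fill 0.27
blue [407. 137.] z 0.012 [ 0.6172 -0.2896] [71.9 74.7] 39.9 fill 0.96
blue [407. 137.] z 0.08 [ 0.6022 -0.2663] [66.4 69. ] 39.9 fill 0.96
blue [267. 120.] z 0.012 [0.6498 0.0008] [35.  42.9] 72.0 fill 0.77
blue [267. 120.] z 0.08 [0.6324 0.002 ] [32.3 39.6] 72.0 fill 0.77
```

```bash
cat >> h.py <<'E'
def down(yaw):  # closing line (tool y) at angle yaw in the xy plane
    q=(R.from_euler('z',yaw-np.pi/2)*R.from_euler('x',np.pi)).as_quat(); return np.roll(q,1)
def wrist(bot):
    o=bot.observe(); f=bot.grab_frame("wrist"); H=np.array(f['hand_eye']); Rt=rot(o['tcp_rot']).as_matrix()
    return f,(Rt@H[:3,:3],o['eef_pos']+Rt@H[:3,3])
E
python3 - <<'E'
from h import *
from bench import bot
for yaw in (np.pi/2,-np.pi/2,0,np.pi): print(yaw,bot.ik([.42,-.05,.30],down(yaw)))
bot.movep([.42,-.05,.30],down(np.pi/2))
f,T=wrist(bot); print(np.array(f['hand_eye']).round(4),T[1],bot.observe()['eef_pos'],bot.observe()['time'],T[0].round(3))
cv2.imwrite("pics/w1.png",f["color"][:,:,::-1])
for col in HUE:
    for c in blobs(f['color'],col,300)[0]:
        for z in (.012,.095):
            ctr,s,a=rect(cast(f,c,z,T)); print(col,c.mean(0).round(),z,ctr.round(4),(s*1000).round(1),round(a,1))
E
```

```text
1.5707963267948966 [-0.11848996 -0.0429489  -0.30467622  1.30906901  0.          3.02310269]
-1.5707963267948966 [-0.11848996 -0.0429489  -0.30467622  1.30906901  0.         -0.11848996]
0 [-0.11848996 -0.0429489  -0.30467622  1.30906901  0.         -1.68928629]
3.141592653589793 [-0.11848996 -0.0429489  -0.30467622  1.30906901  0.          1.45230637]
[[ 3.000e-04 -9.637e-01 -2.672e-01  6.770e-02]
 [ 1.000e+00  4.000e-04 -4.000e-04 -1.000e-04]
 [ 5.000e-04 -2.672e-01  9.637e-01 -1.435e-01]
 [ 0.000e+00  0.000e+00  0.000e+00  1.000e+00]] [ 0.48784189 -0.05041047  0.44342147] [ 0.42006301 -0.05058102  0.29989387] 2.3167 [[-0.    -0.964 -0.267]
 [-1.     0.     0.   ]
 [-0.     0.267 -0.964]]
orange [225. 135.] 0.012 [ 0.4519 -0.0081] [39.2 41.6] 60.5
orange [225. 135.] 0.095 [ 0.4588 -0.0162] [31.7 33.6] 60.5
orange [ 15. 108.] 0.012 [0.4883 0.2894] [74.4 77.7] 31.4
orange [ 15. 108.] 0.095 [0.4882 0.224 ] [60.1 62.8] 31.4
orange [318.  10.] 0.012 [ 0.6032 -0.1318] [70.8 31.9] 90.0
orange [318.  10.] 0.095 [ 0.581  -0.1162] [57.2 25.7] 90.0
blue [345. 133.] 0.012 [ 0.4537 -0.1774] [46.6 45.2] 32.4
blue [345. 133.] 0.095 [ 0.4602 -0.153 ] [37.6 36.5] 32.4
blue [407. 129.] 0.012 [ 0.4589 -0.2639] [72.8 71.7] 48.2
blue [407. 129.] 0.095 [ 0.4645 -0.2229] [58.8 57.9] 48.2
blue [443.  13.] 0.012 [ 0.5931 -0.2889] [102.3  51.9] 90.0
blue [443.  13.] 0.095 [ 0.5729 -0.243 ] [82.6 41.9] 90.0
```

View pics/w1.png

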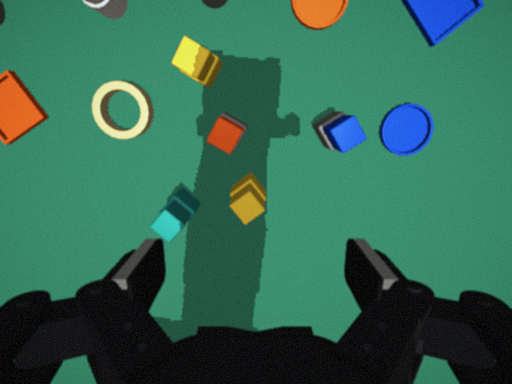

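Wrist and top cameras agree on the holders to about 1 mm, with the expected 72 mm size. Next I'll put the wrist camera straight above each bottle so only the cap top shows, then pick and place it. I'll start with the orange square.

```bash
cat >> h.py <<'E'
HOLD={'sq_orange':(.4881,.2900,31.3),'rd_orange':(.6228,-.1322,0),'sq_blue':(.6172,-.2896,39.9),'rd_blue':(.4585,-.2639,0)}
UP=.22; GZ=.057
def look(bot,guess,col,yaw=np.pi,z=.25,name=None):
    """camera plumb over the bottle: only the cap's top shows; centre, size, angle of it"""
    g=np.array(guess)
    for _ in range(2):
        t=g-.0677*np.array([np.sin(yaw),-np.cos(yaw)])
        bot.movep([*t,z],down(yaw)); bot.wait(.15)
        f,T=wrist(bot)
        c=min((rect(cast(f,c,.095,T)) for c in blobs(f['color'],col)[0]),key=lambda r:np.linalg.norm(r[0]-g))
        print('cap',c[0].round(4),(c[1]*1000).round(1),round(c[2],1),'off guess',round(np.linalg.norm(c[0]-g)*1000,1))
        done=np.linalg.norm(c[0]-g)<.006; g=c[0]
        if done: break
    if name: cv2.imwrite(f"pics/{name}.png",f["color"][:,:,::-1])
    return c
def pick(bot,xy,yaw):
    bot.movep([*xy,UP-.06],down(yaw)); bot.set_gripper(.065)
    hit=bot.move_linear([*xy,GZ],v=.12,threshold=12); print('down hit',hit,bot.observe()['eef_pos'].round(4))
    if hit: bot.move_linear([*xy,UP]); raise SystemExit('hit')
    bot.set_gripper(0,35); o=bot.observe(); print('gap',o['finger_gap'],o['gripper_force'])
    bot.move_linear([*xy,UP],v=.2); print('lifted gap',bot.observe()['finger_gap'],'t',bot.observe()['time'])
def place(bot,xy,yaw):
    bot.movep([*xy,UP],down(yaw)); bot.wait(.2)
    bot.move_linear([*xy,GZ+.02],v=.2); 
    hit=bot.move_linear([*xy,GZ+.002],v=.03,threshold=6); o=bot.observe(); print('place',hit,o['eef_pos'].round(4),o['finger_gap'])
    return o
def release(bot):
    bot.set_gripper(.065); p=bot.observe()['eef_pos']; bot.move_linear([p[0],p[1],UP],v=.2); print('t',bot.observe()['time'])
E
python3 - <<'E'
from h import *
from bench import bot
c,s,a=look(bot,(.4592,-.0155),'orange',name='lk1')
assert (abs(s-.032)<.004).all()
yg=np.radians(a-90 if a>30 else a); # line near -30 deg
h=HOLD['sq_orange']
# equivalents of the grasp by half turns, keep joint 6 in range
yp=yg+np.radians((h[2]-a+45)%90-45)
q0=bot.observe()['joints']
for k in (0,np.pi,-np.pi):
    for p,y in((c,yg+k),(h[:2],yp+k)): print(k,y,bot.ik([*p,UP],down(y)))
E
```

```text
cap [ 0.4578 -0.0156] [31.8 31.7] 60.4 off guess 1.4
0 -0.51677129609069 [-0.03405463  0.05257773 -0.39073848  1.12748011  0.         -1.08807966]
0 -1.0245082709206714 [ 0.53609994  0.25745801 -0.14781616  1.16552216  0.         -0.01018812]
3.141592653589793 2.624821357499103 [-0.03405463  0.05257773 -0.39073848  1.12748011  0.          2.053513  ]
3.141592653589793 2.1170843826691215 [ 0.53609994  0.25745801 -0.14781616  1.16552216  0.          3.13140454]
-3.141592653589793 -3.658363949680483 [-0.03405463  0.05257773 -0.39073848  1.12748011  0.          2.053513  ]
-3.141592653589793 -4.166100924510465 [ 0.53609994  0.25745801 -0.14781616  1.16552216  0.          3.13140454]
```

View pics/lk1.png

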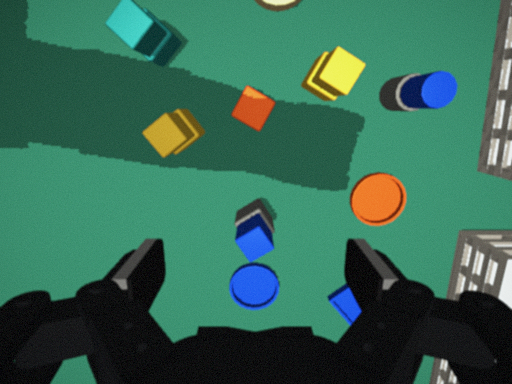

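The orange square's cap top is seen almost plumb at (254,108). It measures 31.8 × 31.7 mm against 32 × 32, so the position holds. The yellow neighbours at (345,70) and (170,133) are off the chosen closing line.

```bash
cat > m1.py <<'E'
from h import *
from bench import bot
c=np.array([.4578,-.0156]); h=HOLD['sq_orange']
pick(bot,c,-.5168)
f,T=wrist(bot); cv2.imwrite("pics/held1.png",f["color"][:,:,::-1])
o=place(bot,h[:2],-1.0245)
release(bot)
f=bot.grab_frame("top"); cv2.imwrite("pics/top1.png",f["color"][:,:,::-1])
E
python3 m1.py
```

```text
down hit False [ 0.4584 -0.0156  0.0576]
gap 0.03140025119719541 38.004491329193115
lifted gap 0.03206381742699922 t 8.8
place True [0.4881 0.2903 0.0616] 0.031713495206317936
t 12.9833
```

Run:
```python
import cv2,numpy as np
a=cv2.imread('pics/held1.png');b=cv2.imread('pics/top1.png')
cv2.imwrite('pics/j1.png',cv2.resize(np.hstack([a,b]),(800,300)))
```

```text
(no output)
```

View pics/j1.png

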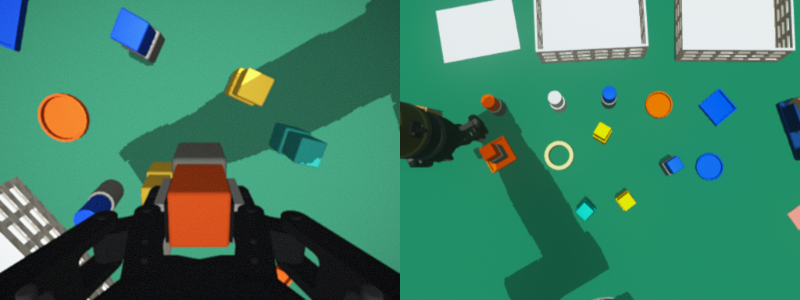

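It's held upright in the left half, and it stands in the orange square holder in the right half (top view, about (497,155)). Contact came at +4 mm, which fits the holder floor. Next is the orange round bottle.

```bash
cat > mv.py <<'E'
import sys
from h import *
from bench import bot
def job(guess,col,hold,size,yg,yp,ly=np.pi,lz=.25):
    c,s,a=look(bot,guess,col,ly,lz)
    if not (abs(s-size)<.004).all(): raise SystemExit('size off')
    if callable(yg): yg,yp=yg(a)
    h=HOLD[hold]; print(yg,yp,bot.ik([*h[:2],UP],down(yp)),bot.ik([*c,UP],down(yg)))
    pick(bot,c,yg); place(bot,h[:2],yp); release(bot)
E
python3 -c "
from mv import *
job((.606,.289),'orange','rd_orange',.034,0,0)"
```

```text
cap [0.6106 0.2947] [32.3 32.3] 44.6 off guess 7.4
cap [0.6111 0.2951] [32.5 32.1] 0.0 off guess 0.6
0 0 [-0.20916262  0.38763964  0.03153685  1.21469354  0.         -1.77995895] [ 0.44991188  0.46978539  0.15404434  1.25505527  0.         -1.12088445]
down hit False [0.6117 0.2954 0.0579]
gap 0.033214303069668036 34.62875783443451
lifted gap 0.032959951230250834 t 20.5083
place True [ 0.6224 -0.1322  0.0608] 0.033576019734108946
t 25.05
```

```bash
python3 -c "
from mv import *
def y(a): g=np.radians(a-90 if a>10 else a); return g,g+np.radians((39.9-a+45)%90-45)
job((.4590,-.1545),'blue','sq_blue',.032,y,None)
job((.632,.0015),'blue','rd_blue',.034,0,0)
f=bot.grab_frame('top'); cv2.imwrite('pics/top2.png',f['color'][:,:,::-1])
f=bot.grab_frame('scene'); cv2.imwrite('pics/scene2.png',f['color'][:,:,::-1])
"
```

```text
cap [ 0.4591 -0.1567] [32.  32.2] 32.2 off guess 2.2
-1.0083394343102787 -0.8744099552491591 [-0.43871839  0.47614562  0.16381812  1.25846883  0.         -1.13510476] [-0.32901835  0.10342442 -0.33509813  1.13227378  0.         -0.89147524]
down hit False [ 0.4597 -0.1569  0.0576]
gap 0.03176630577231332 35.541250705718994
lifted gap 0.031573630170755866 t 32.0417
place True [ 0.6172 -0.2896  0.0616] 0.031565379426009794
t 35.85
cap [0.6326 0.0013] [32.5 33.1] 0.0 off guess 0.6
0 0 [-0.52226444  0.18536076 -0.23893647  1.1464991   0.         -2.09306076] [ 0.00198029  0.37978562  0.02019321  1.21120392  0.         -1.56881604]
down hit False [0.6333 0.0012 0.0578]
gap 0.033153235091972724 34.66946840286255
lifted gap 0.033064157680318076 t 43.4
place True [ 0.4581 -0.2639  0.0607] 0.03316057676429177
t 47.575
```

View pics/top2.png

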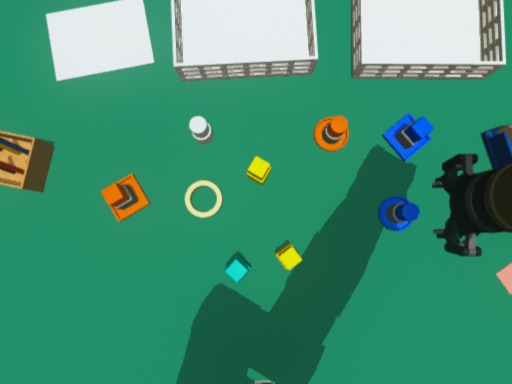

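View pics/scene2.png

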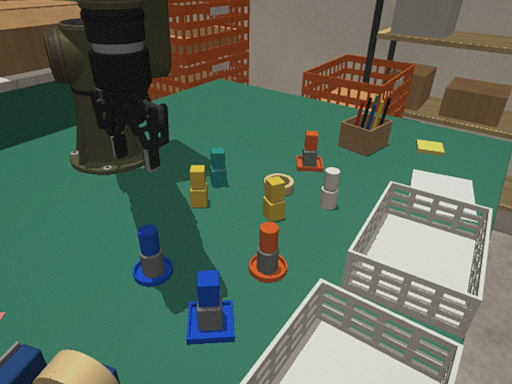

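Both views show all four bottles upright inside their matching holders: scene (151,255), (268,250), (209,305) and (310,150). The white bottle at (200,128) and the tape at (203,198) in the top view haven't moved. The arm is clear.

```bash
python3 -c "
from bench import bot
print(bot.close_job())"
```

```text
the job is handed in; nothing more can be done
None
```

All four grey bottles stand upright in their matching holders, the white bottle and tape roll are where they were, and the job was handed in at about 48 s of robot time; the judge's verdict was not shown.

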